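Return the check weights from the balance to their cases

ROBOT

A 6-joint arm with a two-finger parallel gripper is mounted at the origin on a cart in front of the work surface, level with it; the furniture and walls round the work are solid. World frame = base frame: x ahead of the robot, y to its left, z up, the work surface at z = 0. Lengths are in m, angles in rad, forces in N, time in s.
With the tool pointing down it reaches from about 0.425 to 0.95 m from the base axis. Payload 3.5 kg.
Tool frame: the origin (TCP) lies between the finger pads; the fingertips stand nose_length ahead of it and the grasp point (between the pads) lies 3 mm ahead of it (nose_length is the distance from the TCP to the fingertips, in m); x points along the fingers, z is the direction in which the jaws open and shut, and the axes are right-handed (so a half turn about x gives the same grasp; the last joint's range is limited). The gripper opens to 85 mm and grips with 20 to 120 N. Pads are 22 mm wide; open, the fingers measure 114 mm over their backs; the gripper's body (76 mm by 85 mm) begins 54 mm behind the grasp point. The pads swing forward as they close: fully open they stand 13 mm farther back than shut.
Start: joints at [1.047, 0.286, 1.577, -0, 1.279, -0.15], TCP at [0.246, 0.628, 0.253] pointing down, gripper open.
Joint ranges: [-2.77, 2.77], [-0.9, 2.22], [0.21, 2.48], [-1.53, 4.67], [0.24, 2.81], [-2.84, 2.84]. Speed limits (rad/s): [2.79, 2.79, 3.14, 3.14, 3.14, 3.14].

INTERFACE

Orientations are given as a unit quaternion [x, y, z, w].
In Python, from plant import * gives the robot as it stands.
- The arm moves only by the shell command python3 -m handwheel 'ROWS' [FORCE]. ROWS is JSON, a list of rows, each an object of numbers: "dx", "dy", "dz": the shift along the tool's x, y, z in m; "rx", "ry", "rz": the turn, a rotation vector about the tool's x, y, z in rad; "fingers": the gripper command: -1 is fully open, 1 is shut, values between are in proportion. In form: [{"dx": .., "dy": .., "dz": .., "rx": .., "ry": .., "rz": .., "fingers": ..}, ...]. A call has 1 to 12 rows; each row shifts and turns the commanded pose from where the row before left it, along the tool's axes as they then stand; what a row does not reach is not made up. A row lasts 1/8 s, in which the tool goes at most 62.5 mm and 10.7 degrees, less where a joint would pass 70% of its speed; a pose out of reach is approached as far as the arm can. A call is refused whole if a number of a shift passes 0.0625 or a number of a turn 0.188, either way. A call with a gripper value outside its range is refused whole. The fingers move at their own pace and stop on an object; FORCE is the grip in N (left out, the last holds). Time passes only in rows, so rows that do not move let the fingers close. It gives the time, the measured TCP pose, the force and the opening at its end, in the units of the state.
- get_state(): the state, without advancing time (a new reading comes with each control period).
- read_camera(name): name is "scene" or "top"; returns a dict with "img" (384x512x3 uint8, red, green, blue), "depth" (384x512 float32, m along the optical axis (not along the pixel's ray), 0 where there is no reading), "fx", "fy", "cx", "cy" (pixels), "distortion" ([k1, k2, p1, p2, k3] as OpenCV has them; the pictures are not rectified), "world_from_camera" (4x4, takes a point from camera to world coordinates). Camera axes: x right, y up, looking along -z (the intrinsics and any distortion apply to the point x, -y, -z); pixel columns grow to the right and rows downward; lengths in m; the calibration is good to about 2 mm. A picture is of the moment at which its call begins.
- sign_off(): hands the job in, once; it reports no verdict.
Trained networks look in a picture, given as the dict that the camera call returned (one of the last four; its "shot" number tells which), for a name from the list of things; names that differ only in an ending like _2 or _b are one class to them, and where a whole thing is asked for, a point or a joint stands for the part that bears it (a point fixed in the world has none). Each returns a list of dicts, best first, with "score" (0 to 1); they miss things now and then, are a little off and sometimes report something else, mostly with a low value. They report only what shows in the picture. A call takes as long as a camera call.
- cut_out(picture, label): "region" (384x512 bool, what is visible of it) and "bbox" ([left, top, width, height] in pixels, round what is visible of it).
The state is a dict: "time": time; "qpos": joint angles; "dq": joint speeds; "joint_efforts": joint torques, N m; "eef_pos": TCP position; "tcp_rot": TCP orientation; "contact_force": force on the tool from outside, world axes, zero at the start; "wrist_torque": the same for the moment, N m; "opening": opening from 0.0 (shut) to 1.0 (fully open).
Only numpy, scipy, OpenCV 4.12 (cv2) and the standard library are available. Lean on these libraries where they do the work, as an engineer would, in place of code of your own. Each camera call takes 0.05 s, during which the arm holds its last target. There are 200 camera calls.

TASK

The balance check is done: take the four nested brass knob weights off the balance pan, one after another from the top, and put each upright into the round case made for its size, seated on the felt. Set them down gently, never on the bare bench, don't lean on the balance, and leave the brown dropper bottle alone.

Things in the scene. Friction and masses are not known exactly. Their poses are not given: they have to be found in the camera images.
- weight_small: Round brass weight, 28 mm in diameter, about 0.05 kg; the top one of the stack at the start. Disc 18 mm high; on its top in the middle a knob to hold it by, 16 mm in diameter, 14 mm high (32 mm in all). A recess in its underside, 21 mm wide, 15 mm deep, goes over the knob of the weight below: lift straight up 20 mm. Origin: centre of the underside, z up; its yaw means nothing.
- weight_medium: Round brass weight, 40 mm in diameter, about 0.10 kg; second from the top at the start. Disc 18 mm high; on its top in the middle a knob to hold it by, 16 mm in diameter, 14 mm high (32 mm in all). A recess in its underside, 21 mm wide, 15 mm deep, goes over the knob of the weight below: lift straight up 20 mm. Origin: centre of the underside, z up; its yaw means nothing.
- weight_large: Round brass weight, 52 mm in diameter, about 0.20 kg; third from the top at the start. Disc 18 mm high; on its top in the middle a knob to hold it by, 16 mm in diameter, 14 mm high (32 mm in all). A recess in its underside, 21 mm wide, 15 mm deep, goes over the knob of the weight below: lift straight up 20 mm. Origin: centre of the underside, z up; its yaw means nothing.
- weight_largest: Round brass weight, 66 mm in diameter, about 0.50 kg; the bottom one at the start. Disc 18 mm high; on its top in the middle a knob to hold it by, 16 mm in diameter, 14 mm high (32 mm in all). A recess in its underside, 21 mm wide, 15 mm deep, goes over the knob of the weight below: lift straight up 20 mm. Origin: centre of the underside, z up; its yaw means nothing.
- case_small: Case of the 28 mm weight: loose round black cup, 20 mm high, lid off. Pocket 38 mm in diameter, flaring to 48 mm at the mouth (cup 56 mm across there); its blue felt floor lies 8 mm above the bench, so the seated weight's disc stands 6 mm above the rim. Origin: centre of the underside, z up.
- case_medium: Case of the 40 mm weight: loose round black cup, 20 mm high, lid off. Pocket 50 mm in diameter, flaring to 60 mm at the mouth (cup 68 mm across there); its blue felt floor lies 8 mm above the bench, so the seated weight's disc stands 6 mm above the rim. Origin: centre of the underside, z up.
- case_large: Case of the 52 mm weight: loose round black cup, 20 mm high, lid off. Pocket 62 mm in diameter, flaring to 72 mm at the mouth (cup 80 mm across there); its blue felt floor lies 8 mm above the bench, so the seated weight's disc stands 6 mm above the rim. Origin: centre of the underside, z up.
- case_largest: Case of the 66 mm weight: loose round black cup, 20 mm high, lid off. Pocket 76 mm in diameter, flaring to 86 mm at the mouth (cup 94 mm across there); its blue felt floor lies 8 mm above the bench, so the seated weight's disc stands 6 mm above the rim. Origin: centre of the underside, z up.
- balance: White precision balance, fixed, 210 x 165 mm, grey console with display towards the robot. Its steel pan, 124 mm in diameter, is its highest part, 72 mm above the bench; the pan's centre lies 30 mm along +x from the origin. Origin: centre of the underside; +x points from the console to the back.
- dropper_1: Brown dropper bottle with blue ring and black cap, 28 mm in diameter, 97 mm high, standing loose on the bench behind the green tube rack (95 mm high, fixed, between balance and cases; a tall analyser stands behind the cases, its front 0.63 m ahead of the robot). To be left alone. Origin: centre of the underside.

How it is judged:
On the way, in this order (a step that is already met when the one before it is completed fails the run):
1. the 28 mm weight is seated in its case (horizontal distance between weight_small and case_small below 0.008 m and z of weight_small in the frame of case_small between 0.005 and 0.011 m and angle between weight_small's own z axis and vertical below 0.08 rad), for 0.2 s.
2. the 40 mm weight is seated in its case (horizontal distance between weight_medium and case_medium below 0.008 m and z of weight_medium in the frame of case_medium between 0.005 and 0.011 m and angle between weight_medium's own z axis and vertical below 0.08 rad), for 0.2 s.
3. the 52 mm weight is seated in its case (horizontal distance between weight_large and case_large below 0.008 m and z of weight_large in the frame of case_large between 0.005 and 0.011 m and angle between weight_large's own z axis and vertical below 0.08 rad), for 0.2 s.
4. the 66 mm weight is seated in its case (horizontal distance between weight_largest and case_largest below 0.008 m and z of weight_largest in the frame of case_largest between 0.005 and 0.011 m and angle between weight_largest's own z axis and vertical below 0.08 rad), for 0.2 s.
At the end, for the whole second after the job is handed in: Each of the four weights lies in its own case (the case whose pocket is 10 mm wider than the weight): upright within 0.08 rad, centre within 8 mm of the case's, underside on the felt (5 to 11 mm above the case's underside); the cases stand flat on the bench, and all is released and at rest (all of step 1 and all of step 2 and all of step 3 and all of step 4 and linear speed of each of weight_small, weight_medium, weight_large, weight_largest below 0.02 m/s and angle between each of case_small, case_medium, case_large, case_largest's own z axis and vertical below 0.05 rad and height (world z) of each of case_small, case_medium, case_large, case_largest below 0.004 m); the robot touches nothing.
It fails at once if a weight is laid on the bare bench (height (world z) of any of weight_small, weight_medium, weight_large, weight_largest below 0.005 m).
It fails at once if a weight is dropped into a case (faster than 0.6 m/s near the bench) ((height (world z) of weight_small below 0.035 m and linear speed of weight_small above 0.6 m/s) or (height (world z) of weight_medium below 0.035 m and linear speed of weight_medium above 0.6 m/s) or (height (world z) of weight_large below 0.035 m and linear speed of weight_large above 0.6 m/s) or (height (world z) of weight_largest below 0.035 m and linear speed of weight_largest above 0.6 m/s)).
It fails at once if the robot presses on the balance with more than 15 N (contact force between any of the arm, the fingers and balance above 15 N).
It fails at once if the brown dropper bottle is moved or knocked over (distance of dropper_1 from where it was at the start of the episode above 0.03 m or angle between dropper_1's own z axis and vertical above 0.4 rad).
It also fails if it takes over 106 s, if anything falls off the work surface, if the arm or the gripper's body presses on something with over 40 N, if the wrist force passes 120 N, or if a joint passes its speed limit or range.

## Working session

There is one attempt and no reset: what is moved stays moved. The work goes in short steps, Python scripts to look and compute and a shell command to move; the robot and the scene stay as the last step left them, time stands still between calls to the robot, and variables do not carry over. Pictures are saved under pics/ and viewed, about 12 in all and at most 16, crops included, and the job is handed in when it is done.

```bash
mkdir -p pics && ls && cat > h.py <<'E'
from plant import *
import numpy as np, cv2
from scipy.spatial.transform import Rotation as R
def pts(c,mask=None):
    h,w=c["depth"].shape
    v,u=np.nonzero((c["depth"]>0) if mask is None else (mask&(c["depth"]>0)))
    K=np.array([[c["fx"],0,c["cx"]],[0,c["fy"],c["cy"]],[0,0,1.]])
    n=cv2.undistortPoints(np.stack([u,v],1).astype(np.float64).reshape(-1,1,2),K,np.array(c["distortion"],float)).reshape(-1,2)
    d=c["depth"][v,u]
    P=np.stack([n[:,0]*d,-n[:,1]*d,-d],1)
    T=np.array(c["world_from_camera"])
    return P@T[:3,:3].T+T[:3,3],u,v
def save(c,name): cv2.imwrite("pics/"+name,c["img"][:,:,::-1])
E
python3 - <<'E'
from h import *
s=get_state()
for k in s: print(k,np.round(s[k],3))
print(R.from_quat(s["tcp_rot"]).as_matrix().round(3))
try: print("nose",nose_length)
except Exception as e: print(e)
for n in("top","scene"):
    c=read_camera(n); save(c,n+"0.png")
    print(n,c["fx"],np.round(c["world_from_camera"],3).tolist(),c["distortion"])
    for l in ["weight_small","weight_medium","weight_large","weight_largest","case_small","case_medium","case_large","case_largest","balance","dropper_1"]:
        for r in cut_out(c,l)[:2]:
            p,u,v=pts(c,r["region"])
            print(l,round(r["score"],2),r["bbox"],r["region"].sum(),np.median(p,0).round(3) if len(p) else "", ((p.max(0)+p.min(0))/2).round(3) if len(p) else "",p[:,2].max().round(3) if len(p) else "")
E
```

```text
pics
time 0.0
qpos [ 1.047  0.287  1.578 -0.     1.279 -0.15 ]
dq [-0.001 -0.     0.001 -0.001  0.001 -0.   ]
joint_efforts [ 1.0000e-03 -4.0599e+01 -2.9262e+01 -0.0000e+00  6.0000e-03  0.0000e+00]
eef_pos [0.246 0.628 0.252]
tcp_rot [-0.399  0.585  0.398  0.583]
contact_force [-0.293  0.329  0.472]
wrist_torque [0.007 0.014 0.012]
opening 0.998
[[-0.001 -0.931  0.365]
 [-0.002  0.365  0.931]
 [-1.     0.    -0.002]]
nose 0.022
top 490.5539557121121 [[-0.023, 0.998, -0.057, 0.476], [-1.0, -0.023, -0.002, -0.039], [-0.004, 0.057, 0.998, 1.781], [0.0, 0.0, 0.0, 1.0]] [-0.13571134  0.          0.          0.          0.        ]
weight_small 0.53 [342.5, 192.6, 12.4, 12.8] 147 [ 0.541 -0.38   0.013] [ 0.541 -0.379  0.013] 0.027
weight_medium 0.63 [144.0, 194.9, 8.4, 13.0] 43 [0.552 0.332 0.124] [0.554 0.334 0.12 ] 0.143
weight_large 0.42 [139.3, 192.8, 16.9, 14.4] 71 [0.554 0.331 0.107] [0.555 0.343 0.105] 0.121
weight_largest 0.58 [231.4, 164.9, 7.4, 8.0] 40 [0.658 0.028 0.064] [0.659 0.028 0.059] 0.092
case_small 0.74 [340.1, 192.7, 15.4, 14.6] 171 [ 0.541 -0.378  0.013] [ 0.541 -0.37
[... 1350 characters left out ...]
8 0.343 0.082] 0.092
case_small 0.72 [346.8, 190.6, 18.4, 15.9] 183 [ 0.538 -0.376  0.01 ] [ 0.555 -0.394  0.008] 0.02
case_medium 0.52 [343.2, 209.8, 25.9, 17.2] 321 [ 0.453 -0.282  0.012] [ 0.467 -0.297  0.011] 0.023
case_large 0.88 [292.8, 203.6, 30.0, 19.5] 414 [ 0.559 -0.188  0.009] [ 0.572 -0.202  0.009] 0.021
case_large 0.15 [79.3, 236.3, 105.2, 87.7] 5525 [0.457 0.348 0.054] [0.569 0.328 0.043] 0.088
case_largest 0.84 [285.2, 224.3, 39.9, 21.7] 664 [ 0.458 -0.105  0.01 ] [ 0.457 -0.104  0.012] 0.023
balance 0.96 [81.6, 236.8, 101.6, 86.4] 5460 [0.456 0.347 0.054] [0.564 0.338 0.036] 0.074
dropper_1 0.31 [347.9, 193.4, 17.0, 13.2] 166 [ 0.538 -0.376  0.012] [ 0.553 -0.394  0.009] 0.02
```

```bash
python3 - <<'E'
import cv2,numpy as np
t=cv2.imread("pics/top0.png");s=cv2.imread("pics/scene0.png")
a=cv2.resize(t[150:260,115:375],None,fx=3,fy=3,interpolation=cv2.INTER_CUBIC)
cv2.imwrite("pics/a.png",a)
cv2.imwrite("pics/b.png",cv2.resize(s[150:340,60:400],None,fx=2.3,fy=2.3,interpolation=cv2.INTER_CUBIC))
E
```

```text
(no output)
```

View pics/a.png

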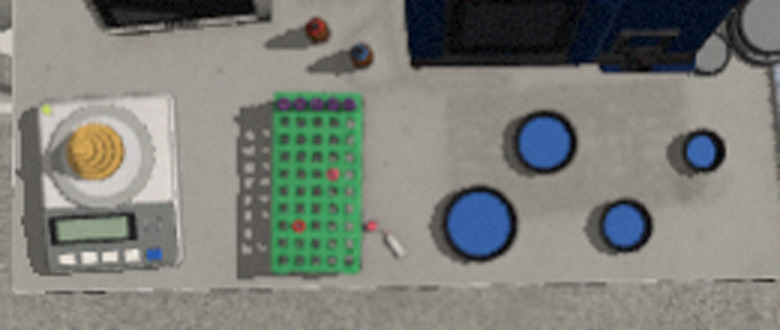

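View pics/b.png

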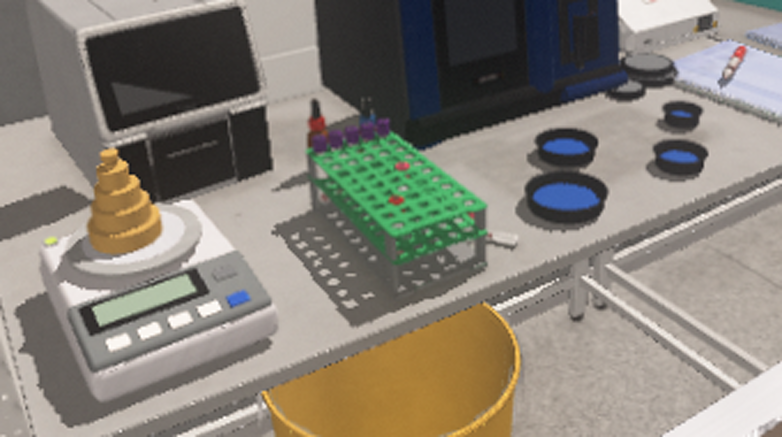

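The top crop shows the stack at about full pixel (147,201) and the four blue cases at about (275,224), (297,197), (323,225) and (349,200). The rack lies between them, with tubes only slightly taller than it. Next I fit the positions.

```bash
cat >> h.py <<'E'
from scipy.optimize import minimize
D=[.066,.052,.040,.028]
def proj(c,P):
    T=np.linalg.inv(np.array(c["world_from_camera"])); p=np.asarray(P)@T[:3,:3].T+T[:3,3]
    p=p*[1,-1,-1]
    K=np.array([[c["fx"],0,c["cx"]],[0,c["fy"],c["cy"]],[0,0,1.]])
    return cv2.projectPoints(p.reshape(-1,1,3),np.zeros(3),np.zeros(3),K,np.array(c["distortion"],float))[0].reshape(-1,2)
A=np.linspace(0,2*np.pi,40)
def ring(x,y,z,d): return np.stack([x+d/2*np.cos(A),y+d/2*np.sin(A),0*A+z],1)
def fill(c,m,P): cv2.fillConvexPoly(m,cv2.convexHull(np.round(((proj(c,P)+.5)*4-.5)*16).astype(np.int32)),1,shift=4)
def render(c,x,y,parts):
    m=np.zeros((384*4,512*4),np.uint8)
    for d,a,b in parts: fill(c,m,np.r_[ring(x,y,a,d),ring(x,y,b,d)])
    return cv2.resize(m.astype(np.float32),(512,384),interpolation=cv2.INTER_AREA)
def fit(c,mask,parts,x0):
    m=mask.astype(np.float32)
    return minimize(lambda p:np.abs(render(c,p[0],p[1],parts)-m).sum(),x0,method="Nelder-Mead",options=dict(initial_simplex=[x0,np.add(x0,[.012,0]),np.add(x0,[0,.012])],xatol=2e-4))
def stack(n):  # n weights left on pan (from the bottom)
    P=[(D[i],.072+.018*i,.090+.018*i) for i in range(n)]
    return P+[(.016,.072+.018*n,.086+.018*n)]
def hsv(c): return cv2.cvtColor(c["img"],cv2.COLOR_RGB2HSV)
def brass(c): h=hsv(c); return (h[...,0]>8)&(h[...,0]<30)&(h[...,1]>90)&(h[...,2]>60)
def near(c,mask,x,y,z,r):
    u=proj(c,[[x,y,z]])[0]; V,U=np.mgrid[:384,:512]; return mask&(np.hypot(U-u[0],V-u[1])<r)
def blue(c): h=hsv(c); return (h[...,0]>100)&(h[...,0]<125)&(h[...,1]>110)&(h[...,2]>90)
C={"small":(.541,-.376,.038),"medium":(.454,-.279,.050),"large":(.555,-.186,.062),"largest":(.460,-.107,.076)}
E
python3 - <<'E'
from h import *
for n in("top","scene"):
    c=read_camera(n)
    m=near(c,brass(c),.55,.335,.11,22 if n=="top" else 45)
    r=fit(c,m,stack(4),[.55,.335]); print(n,"stack",r.x.round(4),r.fun.round(1),m.sum())
    for k,(x,y,d) in C.items():
        b=near(c,blue(c),x,y,.008,20 if n=="top" else 24)
        r=fit(c,b,[(d,.008,.008)],[x,y]); print(k,r.x.round(4),r.fun.round(1),b.sum())
E
```

```text
top stack [0.5539 0.3435] 25.5 279
small [ 0.5414 -0.3752] 12.3 81
medium [ 0.4545 -0.2791] 11.2 149
large [ 0.5562 -0.1854] 11.2 234
largest [ 0.4606 -0.104 ] 15.4 350
scene stack [0.5556 0.3431] 50.6 988
small [ 0.5513 -0.3885] 99.6 87
medium [ 0.4596 -0.2875] 63.1 87
large [ 0.5632 -0.1926] 236.8 298
largest [ 0.4652 -0.1107] 144.9 351
```

```bash
python3 -m handwheel '[{"rx":-0.187,"fingers":0.2},{"rx":-0.187},{"dy":-0.06},{"dy":-0.06},{"dy":-0.06},{"dy":-0.06},{"dz":-0.06},{"dz":-0.06},{"dz":-0.06},{"dz":-0.06},{"dz":-0.05,"dy":-0.04},{}]' 20; python3 -c "
from h import *
print(R.from_quat(get_state()['tcp_rot']).as_matrix().round(4), get_state()['eef_pos'],nose_length)"
```

```text
[[ 0.000e+00 -9.310e-01  3.651e-01]
 [ 0.000e+00  3.651e-01  9.310e-01]
 [-1.000e+00 -0.000e+00  1.000e-04]] [0.24645372 0.62840584 0.25335264] 0.022$[0]: bad value
```

```bash
python3 -m handwheel '[{"dx":0,"dy":0,"dz":0,"rx":-0.187,"ry":0,"rz":0,"fingers":0.2}]' 20; echo; python3 -m handwheel '[{"dx":0,"dy":0,"dz":0,"rx":-0.187,"ry":0,"rz":0}]'
```

```text
time: 1.32
eef_pos: [0.2464, 0.6284, 0.2533]
tcp_rot: [-0.453, 0.543, 0.453, 0.543]
contact_force: [-0.0, -0.4, -0.6]
opening: 0.817
$[0]: bad value
```

```bash
python3 -m handwheel '[{"dx":0,"dy":0,"dz":0,"rx":-0.187,"ry":0,"rz":0,"fingers":0.3},{"dx":0,"dy":-0.044,"dz":-0.04,"rx":0,"ry":0,"rz":0,"fingers":0.3},{"dx":0,"dy":-0.044,"dz":-0.04,"rx":0,"ry":0,"rz":0,"fingers":0.3},{"dx":0,"dy":-0.044,"dz":-0.04,"rx":0,"ry":0,"rz":0,"fingers":0.3},{"dx":0,"dy":-0.044,"dz":-0.04,"rx":0,"ry":0,"rz":0,"fingers":0.3},{"dx":0,"dy":-0.044,"dz":-0.04,"rx":0,"ry":0,"rz":0,"fingers":0.3},{"dx":0,"dy":-0.044,"dz":-0.04,"rx":0,"ry":0,"rz":0,"fingers":0.3},{"dx":0,"dy":-0.04,"dz":-0.04,"rx":0,"ry":0,"rz":0,"fingers":0.3},{"dx":0,"dy":0,"dz":0,"rx":0,"ry":0,"rz":0,"fingers":0.3}]'; python3 -c "
from h import *
print(R.from_quat(get_state()['tcp_rot']).as_matrix().round(4), get_state()['eef_pos'],nose_length)"
```

```text
time: 2.45
eef_pos: [0.5532, 0.3453, 0.2532]
tcp_rot: [-0.499, 0.501, 0.498, 0.501]
contact_force: [-0.0, 0.5, -0.4]
opening: 0.352
[[ 5.0e-04 -1.0e+00  5.4e-03]
 [-5.0e-04  5.4e-03  1.0e+00]
 [-1.0e+00 -5.0e-04 -5.0e-04]] [0.55319253 0.34532618 0.25322314] 0.022
```

```bash
python3 -m handwheel '[{"dx":0.03,"dy":-0.001,"dz":-0.002,"rx":0,"ry":0,"rz":0,"fingers":0.3},{"dx":0.03,"dy":0,"dz":0,"rx":0,"ry":0,"rz":0,"fingers":0.3},{"dx":0,"dy":0,"dz":0,"rx":0,"ry":0,"rz":0,"fingers":0.3}]'; python3 - <<'E'
from h import *
c=read_camera("scene"); cv2.imwrite("pics/c.png",cv2.resize(c["img"][120:300,60:210,::-1],None,fx=3.3,fy=3.3,interpolation=cv2.INTER_CUBIC))
E
```

```text
time: 2.82
eef_pos: [0.549, 0.3464, 0.1899]
tcp_rot: [-0.499, 0.502, 0.501, 0.497]
contact_force: [-0.4, -0.1, -0.3]
opening: 0.347
```

View pics/c.png

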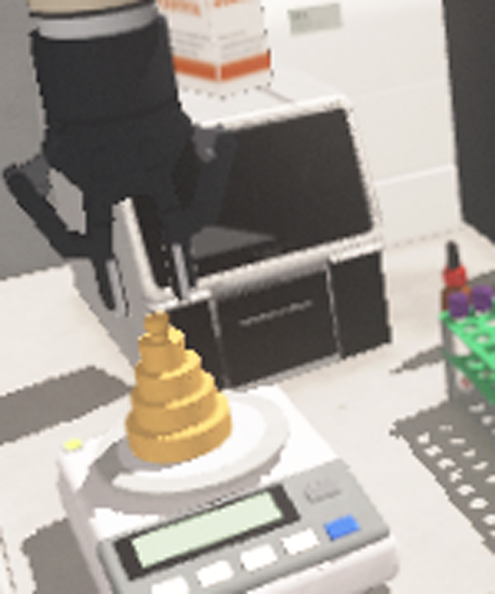

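```bash
cat > d.py <<'E'
import sys
from h import *
s=get_state(); M=R.from_quat(s["tcp_rot"]).as_matrix()
tgt=np.array([float(a) for a in sys.argv[1:4]])
print("pos",np.round(s["eef_pos"],4),"need dx,dy,dz mm",(1000*M.T@(tgt-s["eef_pos"])).round(1),
 "rot",R.from_matrix(M.T@np.array([[0,-1,0],[0,0,1],[-1,0,0.]])).as_rotvec().round(4),"F",np.round(s["contact_force"],1),"op",round(float(s["opening"]),3),"t",s["time"])
E
python3 d.py .5545 .3433 .168
```

```text
pos [0.5502 0.3469 0.1923] need dx,dy,dz mm [24.3 -4.3 -3.6] rot [ 0.0012 -0.0009 -0.0027] F [ 0.7 -0.1  1. ] op 0.355 t 2.875
```

```bash
python3 -m handwheel '[{"dx":0,"dy":-0.004,"dz":-0.003,"rx":0,"ry":0,"rz":0,"fingers":0.3},{"dx":0,"dy":0,"dz":0,"rx":0,"ry":0,"rz":0,"fingers":0.3},{"dx":0,"dy":0,"dz":0,"rx":0,"ry":0,"rz":0,"fingers":0.3}]' >/dev/null; for i in 1 2 3; do python3 d.py .5545 .3433 .168; python3 -m handwheel '[{"dx":0,"dy":0,"dz":0,"rx":0,"ry":0,"rz":0,"fingers":0.3}]' >/dev/null; done
```

```text
pos [0.556  0.3437 0.1945] need dx,dy,dz mm [26.5  1.5 -0.4] rot [0.0001 0.0008 0.0017] F [0.  0.1 0.2] op 0.349 t 3.25
pos [0.5556 0.3435 0.1938] need dx,dy,dz mm [25.8  1.1 -0.2] rot [0.0001 0.0003 0.0006] F [ 0.8  0.2 -0.5] op 0.348 t 3.375
pos [0.5555 0.3435 0.1934] need dx,dy,dz mm [25.4  1.  -0.2] rot [0.0002 0.0001 0.    ] F [-0.  -0.3 -0.2] op 0.347 t 3.5
```

```bash
python3 -m handwheel '[{"dx":0.008,"dy":0.001,"dz":0,"rx":0,"ry":0,"rz":0,"fingers":0.3},{"dx":0.008,"dy":0,"dz":0,"rx":0,"ry":0,"rz":0,"fingers":0.3},{"dx":0.008,"dy":0,"dz":0,"rx":0,"ry":0,"rz":0,"fingers":0.3},{"dx":0,"dy":0,"dz":0,"rx":0,"ry":0,"rz":0,"fingers":0.3},{"dx":0,"dy":0,"dz":0,"rx":0,"ry":0,"rz":0,"fingers":0.3}]' ; python3 d.py .5545 .3433 .168; python3 -m handwheel '[{"dx":0,"dy":0,"dz":0,"rx":0,"ry":0,"rz":0,"fingers":1},{"dx":0,"dy":0,"dz":0,"rx":0,"ry":0,"rz":0,"fingers":1},{"dx":0,"dy":0,"dz":0,"rx":0,"ry":0,"rz":0,"fingers":1},{"dx":0,"dy":0,"dz":0,"rx":0,"ry":0,"rz":0,"fingers":1}]' 25;python3 d.py .5545 .3433 .168
```

```text
time: 4.25
eef_pos: [0.5546, 0.3435, 0.1693]
tcp_rot: [0.5, -0.5, -0.5, -0.5]
contact_force: [-0.1, -0.4, 0.7]
opening: 0.35
pos [0.5546 0.3435 0.1693] need dx,dy,dz mm [ 1.3  0.1 -0.2] rot [ 0.0002 -0.      0.    ] F [-0.1 -0.4  0.7] op 0.35 t 4.25
time: 4.75
eef_pos: [0.5547, 0.3436, 0.1698]
tcp_rot: [-0.5, 0.5, 0.5, 0.5]
contact_force: [0.5, 0.3, 0.8]
opening: 0.172
pos [0.5547 0.3436 0.1698] need dx,dy,dz mm [ 1.8  0.2 -0.3] rot [0.0002 0.0004 0.0008] F [0.5 0.3 0.8] op 0.172 t 4.75
```

```bash
python3 -m handwheel '[{"dx":-0.01,"dy":0,"dz":0,"rx":0,"ry":0,"rz":0,"fingers":1},{"dx":-0.015,"dy":0,"dz":0,"rx":0,"ry":0,"rz":0,"fingers":1},{"dx":-0.02,"dy":0,"dz":0,"rx":0,"ry":0,"rz":0,"fingers":1},{"dx":0,"dy":0,"dz":0,"rx":0,"ry":0,"rz":0,"fingers":1},{"dx":0,"dy":0,"dz":0,"rx":0,"ry":0,"rz":0,"fingers":1}]';python3 d.py .5414 -.3752 .08
python3 - <<'E'
from h import *
c=read_camera("scene"); cv2.imwrite("pics/e.png",cv2.resize(c["img"][120:300,60:210,::-1],None,fx=3.3,fy=3.3,interpolation=cv2.INTER_CUBIC))
E
```

```text
time: 5.38
eef_pos: [0.5544, 0.3434, 0.2146]
tcp_rot: [0.5, -0.5, -0.5, -0.5]
contact_force: [-0.1, -0.5, -0.5]
opening: 0.165
pos [0.5544 0.3434 0.2146] need dx,dy,dz mm [ 134.5   13.2 -718.6] rot [0.0002 0.0001 0.0003] F [-0.1 -0.5 -0.5] op 0.165 t 5.375
```

View pics/e.png

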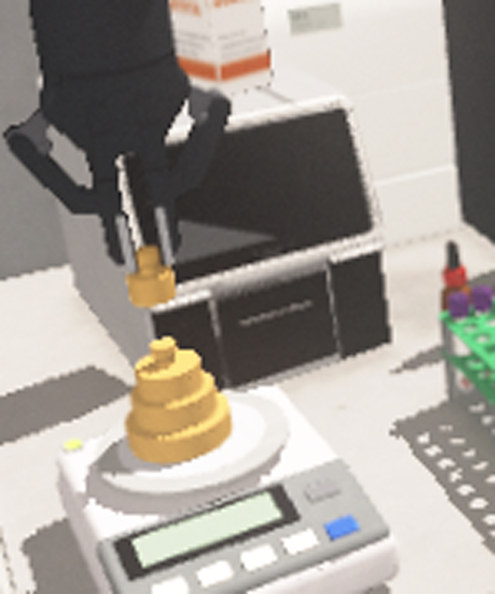

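The small weight came up alone, at about (150,285) in the crop, and the other three stayed in place. Now I carry it over.

```bash
python3 -m handwheel '[{"dx":0,"dy":0.001,"dz":-0.03,"rx":0,"ry":0,"rz":0,"fingers":1},{"dx":0,"dy":0.001,"dz":-0.06,"rx":0,"ry":0,"rz":0,"fingers":1},{"dx":0,"dy":0.001,"dz":-0.06,"rx":0,"ry":0,"rz":0,"fingers":1},{"dx":0,"dy":0.001,"dz":-0.06,"rx":0,"ry":0,"rz":0,"fingers":1},{"dx":0,"dy":0.001,"dz":-0.06,"rx":0,"ry":0,"rz":0,"fingers":1},{"dx":0,"dy":0.001,"dz":-0.06,"rx":0,"ry":0,"rz":0,"fingers":1},{"dx":0,"dy":0.001,"dz":-0.06,"rx":0,"ry":0,"rz":0,"fingers":1},{"dx":0,"dy":0.001,"dz":-0.06,"rx":0,"ry":0,"rz":0,"fingers":1},{"dx":0,"dy":0.001,"dz":-0.06,"rx":0,"ry":0,"rz":0,"fingers":1},{"dx":0,"dy":0.001,"dz":-0.06,"rx":0,"ry":0,"rz":0,"fingers":1},{"dx":0,"dy":0.001,"dz":-0.06,"rx":0,"ry":0,"rz":0,"fingers":1},{"dx":0,"dy":0.001,"dz":-0.05,"rx":0,"ry":0,"rz":0,"fingers":1}]'
python3 -m handwheel '[{"dx":0,"dy":0,"dz":-0.03,"rx":0,"ry":0,"rz":0,"fingers":1},{"dx":0,"dy":0,"dz":0,"rx":0,"ry":0,"rz":0,"fingers":1},{"dx":0,"dy":0,"dz":0,"rx":0,"ry":0,"rz":0,"fingers":1},{"dx":0,"dy":0,"dz":0,"rx":0,"ry":0,"rz":0,"fingers":1}]';python3 d.py .5414 -.3752 .08
```

```text
time: 6.92
eef_pos: [0.5418, -0.3386, 0.2132]
tcp_rot: [-0.499, 0.5, 0.5, 0.5]
contact_force: [0.6, 0.5, -0.9]
opening: 0.169
time: 7.42
eef_pos: [0.5427, -0.3652, 0.214]
tcp_rot: [-0.5, 0.5, 0.501, 0.5]
contact_force: [0.2, -0.3, -0.1]
opening: 0.165
pos [ 0.5427 -0.3652  0.214 ] need dx,dy,dz mm [134.    1.3 -10.1] rot [ 0.0015  0.0008 -0.0006] F [ 0.2 -0.3 -0.1] op 0.165 t 7.425
```

```bash
python3 -m handwheel '[{"dx":0.03,"dy":0.001,"dz":-0.01,"rx":0,"ry":0,"rz":0,"fingers":1},{"dx":0.04,"dy":0,"dz":0,"rx":0,"ry":0,"rz":0,"fingers":1},{"dx":0.04,"dy":0,"dz":0,"rx":0,"ry":0,"rz":0,"fingers":1},{"dx":0.02,"dy":0,"dz":0,"rx":0,"ry":0,"rz":0,"fingers":1},{"dx":0,"dy":0,"dz":0,"rx":0,"ry":0,"rz":0,"fingers":1},{"dx":0,"dy":0,"dz":0,"rx":0,"ry":0,"rz":0,"fingers":1},{"dx":0,"dy":0,"dz":0,"rx":0,"ry":0,"rz":0,"fingers":1}]';python3 d.py .5414 -.3752 .0515
python3 - <<'E'
from h import *
c=read_camera("scene"); cv2.imwrite("pics/f.png",cv2.resize(c["img"][130:250,270:400,::-1],None,fx=4,fy=4,interpolation=cv2.INTER_CUBIC))
E
```

```text
time: 8.3
eef_pos: [0.5428, -0.3775, 0.0867]
tcp_rot: [0.502, -0.5, -0.499, -0.5]
contact_force: [0.9, -0.0, 0.0]
opening: 0.171
pos [ 0.5428 -0.3775  0.0867] need dx,dy,dz mm [35.2  1.5  2.4] rot [ 0.0004 -0.0028  0.0029] F [ 0.9 -0.   0. ] op 0.171 t 8.3
```

View pics/f.png

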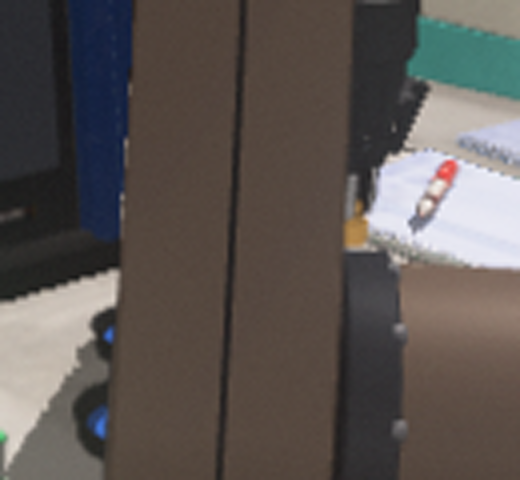

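The arm blocks this view of the case, so I rely on the coordinates. I lower in small steps and watch the force.

```bash
python3 -m handwheel '[{"dx":0.01,"dy":0.001,"dz":0.002,"rx":0,"ry":-0.003,"rz":0.003,"fingers":1},{"dx":0.01,"dy":0,"dz":0,"rx":0,"ry":0,"rz":0,"fingers":1},{"dx":0.006,"dy":0,"dz":0,"rx":0,"ry":0,"rz":0,"fingers":1},{"dx":0.003,"dy":0,"dz":0,"rx":0,"ry":0,"rz":0,"fingers":1},{"dx":0,"dy":0,"dz":0,"rx":0,"ry":0,"rz":0,"fingers":1},{"dx":0,"dy":0,"dz":0,"rx":0,"ry":0,"rz":0,"fingers":1}]' >/dev/null;python3 d.py .5414 -.3752 .0515
```

```text
pos [ 0.5408 -0.3747  0.0556] need dx,dy,dz mm [ 4.1 -0.6 -0.5] rot [ 0.0002  0.0026 -0.0025] F [-0.1  0.4  0.4] op 0.165 t 9.1
```

```bash
python3 -m handwheel '[{"dx":0.001,"dy":0,"dz":0,"rx":0,"ry":0.003,"rz":-0.003,"fingers":1},{"dx":0.001,"dy":0,"dz":0,"rx":0,"ry":0,"rz":0,"fingers":1},{"dx":0.001,"dy":0,"dz":0,"rx":0,"ry":0,"rz":0,"fingers":1},{"dx":0,"dy":0,"dz":0,"rx":0,"ry":0,"rz":0,"fingers":1},{"dx":0,"dy":0,"dz":0,"rx":0,"ry":0,"rz":0,"fingers":1}]' >/dev/null;python3 d.py .5414 -.3752 .0515;python3 -m handwheel '[{"dx":0.0005,"dy":0,"dz":0,"rx":0,"ry":0,"rz":0,"fingers":1},{"dx":0.001,"dy":0,"dz":0,"rx":0,"ry":0,"rz":0,"fingers":1},{"dx":0,"dy":0,"dz":0,"rx":0,"ry":0,"rz":0,"fingers":1},{"dx":0,"dy":0,"dz":0,"rx":0,"ry":0,"rz":0,"fingers":1}]' >/dev/null;python3 d.py .5414 -.3752 .0515
```

```text
pos [ 0.5406 -0.3745  0.0523] need dx,dy,dz mm [ 0.8 -0.8 -0.7] rot [ 0.0003 -0.0001  0.    ] F [-0.3  0.2 -0.4] op 0.171 t 9.725
pos [ 0.5409 -0.3746  0.0518] need dx,dy,dz mm [ 0.3 -0.5 -0.6] rot [ 0.0003 -0.0002  0.0005] F [-1.1  1.6  4.7] op 0.167 t 10.225
```

```bash
python3 -m handwheel '[{"dx":0,"dy":0,"dz":0,"rx":0,"ry":0,"rz":0,"fingers":0.3},{"dx":0,"dy":0,"dz":0,"rx":0,"ry":0,"rz":0,"fingers":0.3},{"dx":0,"dy":0,"dz":0,"rx":0,"ry":0,"rz":0,"fingers":0.3},{"dx":-0.02,"dy":0,"dz":0,"rx":0,"ry":0,"rz":0,"fingers":0.3},{"dx":-0.04,"dy":0,"dz":0,"rx":0,"ry":0,"rz":0,"fingers":0.3},{"dx":-0.04,"dy":0,"dz":0,"rx":0,"ry":0,"rz":0,"fingers":0.3},{"dx":-0.04,"dy":0,"dz":0.01,"rx":0,"ry":0,"rz":0,"fingers":0.3},{"dx":-0.01,"dy":0,"dz":0.05,"rx":0,"ry":0,"rz":0,"fingers":0.3},{"dx":0,"dy":0,"dz":0.06,"rx":0,"ry":0,"rz":0,"fingers":0.3},{"dx":0,"dy":0,"dz":0.06,"rx":0,"ry":0,"rz":0,"fingers":0.3},{"dx":0,"dy":0,"dz":0.06,"rx":0,"ry":0,"rz":0,"fingers":0.3},{"dx":0,"dy":-0.001,"dz":0.06,"rx":0,"ry":0,"rz":0,"fingers":0.3}]' 
python3 -m handwheel '[{"dx":0,"dy":-0.002,"dz":0.06,"rx":0,"ry":0,"rz":0,"fingers":0.3},{"dx":0,"dy":-0.002,"dz":0.06,"rx":0,"ry":0,"rz":0,"fingers":0.3},{"dx":0,"dy":-0.002,"dz":0.06,"rx":0,"ry":0,"rz":0,"fingers":0.3},{"dx":0,"dy":-0.002,"dz":0.06,"rx":0,"ry":0,"rz":0,"fingers":0.3},{"dx":0,"dy":-0.002,"dz":0.06,"rx":0,"ry":0,"rz":0,"fingers":0.3},{"dx":0,"dy":-0.002,"dz":0.06,"rx":0,"ry":0,"rz":0,"fingers":0.3},{"dx":0,"dy":-0.002,"dz":0.04,"rx":0,"ry":0,"rz":0,"fingers":0.3},{"dx":0,"dy":0,"dz":0,"rx":0,"ry":0,"rz":0,"fingers":0.3},{"dx":0,"dy":0,"dz":0,"rx":0,"ry":0,"rz":0,"fingers":0.3},{"dx":0,"dy":0,"dz":0,"rx":0,"ry":0,"rz":0,"fingers":0.3}]' >/dev/null;  python3 d.py .5546 .3435 .151
python3 - <<'E'
from h import *
c=read_camera("top"); cv2.imwrite("pics/g.png",cv2.resize(c["img"][150:260,115:375,::-1],None,fx=3,fy=3,interpolation=cv2.INTER_CUBIC))
P=[(.028,.008,.026),(.016,.026,.04)]
m=near(c,brass(c),.541,-.375,.02,9); r=fit(c,m,P,[.541,-.375]); print(r.x,r.fun,m.sum())
c=read_camera("scene")
m=near(c,brass(c),.55,.335,.11,45); r=fit(c,m,stack(3),[.55,.335]); print(r.x,r.fun,m.sum())
E
```

```text
time: 11.72
eef_pos: [0.5416, -0.0728, 0.2027]
tcp_rot: [0.501, -0.5, -0.499, -0.501]
contact_force: [-0.4, 0.3, -0.6]
opening: 0.355
pos [0.5557 0.3243 0.2013] need dx,dy,dz mm [50.3  1.1 19.2] rot [-0.0014 -0.0001  0.0004] F [-1.  -1.  -0.6] op 0.35 t 12.975
[ 0.5407915  -0.37574701] 11.75 45
[0.55522513 0.34262399] 55.8125 873
```

View pics/g.png

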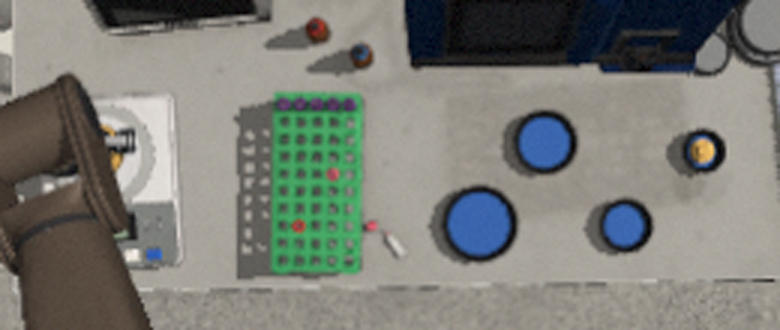

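Seated: the brass shows inside the small case at (703,151), and the fit puts it within 1 mm of the case centre. Next is the medium weight.

```bash
python3 -m handwheel '[{"dx":0.005,"dy":0.001,"dz":0.019,"rx":0,"ry":0,"rz":0,"fingers":0.3},{"dx":0.02,"dy":0,"dz":0,"rx":0,"ry":0,"rz":0,"fingers":0.3},{"dx":0,"dy":0,"dz":0,"rx":0,"ry":0,"rz":0,"fingers":0.3},{"dx":0,"dy":0,"dz":0,"rx":0,"ry":0,"rz":0,"fingers":0.3},{"dx":0,"dy":0,"dz":0,"rx":0,"ry":0,"rz":0,"fingers":0.3}]' >/dev/null;  python3 d.py .555 .343 .1515
```

```text
pos [0.5548 0.3445 0.1762] need dx,dy,dz mm [24.7 -0.2 -1.5] rot [0.0001 0.0003 0.0007] F [-0.6 -0.7 -0.8] op 0.349 t 13.7
```

```bash
python3 -m handwheel '[{"dx":0.008,"dy":0,"dz":-0.001,"rx":0,"ry":0,"rz":0,"fingers":0.3},{"dx":0.008,"dy":0,"dz":0,"rx":0,"ry":0,"rz":0,"fingers":0.3},{"dx":0.008,"dy":0,"dz":0,"rx":0,"ry":0,"rz":0,"fingers":0.3},{"dx":0,"dy":0,"dz":0,"rx":0,"ry":0,"rz":0,"fingers":0.3},{"dx":0,"dy":0,"dz":0,"rx":0,"ry":0,"rz":0,"fingers":0.3},{"dx":0,"dy":0,"dz":0,"rx":0,"ry":0,"rz":0,"fingers":0.3}]' >/dev/null; python3 d.py .555 .343 .1515; python3 -m handwheel '[{"dx":0,"dy":0,"dz":0,"rx":0,"ry":0,"rz":0,"fingers":1},{"dx":0,"dy":0,"dz":0,"rx":0,"ry":0,"rz":0,"fingers":1},{"dx":0,"dy":0,"dz":0,"rx":0,"ry":0,"rz":0,"fingers":1},{"dx":0,"dy":0,"dz":0,"rx":0,"ry":0,"rz":0,"fingers":1}]' 30 >/dev/null;python3 d.py .555 .343 .1515
```

```text
pos [0.5547 0.3436 0.1523] need dx,dy,dz mm [ 0.8 -0.3 -0.6] rot [0.0002 0.0003 0.0007] F [0.7 0.  0.3] op 0.347 t 14.45
pos [0.5547 0.3436 0.1523] need dx,dy,dz mm [ 0.8 -0.3 -0.6] rot [0.0002 0.0003 0.0009] F [-0.2 -0.5  2.2] op 0.164 t 14.95
```

```bash
python3 -m handwheel '[{"dx":-0.01,"dy":0,"dz":0,"rx":0,"ry":0,"rz":0,"fingers":1},{"dx":-0.02,"dy":0,"dz":0,"rx":0,"ry":0,"rz":0,"fingers":1},{"dx":-0.03,"dy":0,"dz":0,"rx":0,"ry":0,"rz":0,"fingers":1},{"dx":0,"dy":0,"dz":0,"rx":0,"ry":0,"rz":0,"fingers":1},{"dx":0,"dy":0,"dz":0,"rx":0,"ry":0,"rz":0,"fingers":1}]';python3 - <<'E'
from h import *
c=read_camera("scene"); cv2.imwrite("pics/k.png",cv2.resize(c["img"][160:290,60:210,::-1],None,fx=2.6,fy=2.6,interpolation=cv2.INTER_CUBIC))
E
python3 -m handwheel '[{"dx":0,"dy":0.003,"dz":-0.03,"rx":0,"ry":0,"rz":0,"fingers":1},{"dx":0,"dy":0.009,"dz":-0.055,"rx":0,"ry":0,"rz":0,"fingers":1},{"dx":0,"dy":0.009,"dz":-0.055,"rx":0,"ry":0,"rz":0,"fingers":1},{"dx":0,"dy":0.009,"dz":-0.055,"rx":0,"ry":0,"rz":0,"fingers":1},{"dx":0,"dy":0.009,"dz":-0.055,"rx":0,"ry":0,"rz":0,"fingers":1},{"dx":0,"dy":0.009,"dz":-0.055,"rx":0,"ry":0,"rz":0,"fingers":1},{"dx":0,"dy":0.009,"dz":-0.055,"rx":0,"ry":0,"rz":0,"fingers":1},{"dx":0,"dy":0.009,"dz":-0.055,"rx":0,"ry":0,"rz":0,"fingers":1},{"dx":0,"dy":0.009,"dz":-0.055,"rx":0,"ry":0,"rz":0,"fingers":1},{"dx":0,"dy":0.009,"dz":-0.055,"rx":0,"ry":0,"rz":0,"fingers":1},{"dx":0,"dy":0.009,"dz":-0.055,"rx":0,"ry":0,"rz":0,"fingers":1},{"dx":0,"dy":0.005,"dz":-0.035,"rx":0,"ry":0,"rz":0,"fingers":1}]'; python3 -m handwheel '[{"dx":0,"dy":0,"dz":0,"rx":0,"ry":0,"rz":0,"fingers":1},{"dx":0,"dy":0,"dz":0,"rx":0,"ry":0,"rz":0,"fingers":1},{"dx":0,"dy":0,"dz":0,"rx":0,"ry":0,"rz":0,"fingers":1}]' >/dev/null;  python3 d.py .4545 -.2791 .052
```

```text
time: 15.58
eef_pos: [0.5541, 0.3434, 0.2115]
tcp_rot: [-0.5, 0.5, 0.5, 0.5]
contact_force: [-0.3, 0.4, -1.5]
opening: 0.164
time: 17.12
eef_pos: [0.4552, -0.2734, 0.2103]
tcp_rot: [-0.499, 0.501, 0.5, 0.5]
contact_force: [0.6, -0.0, -0.2]
opening: 0.162
pos [ 0.4566 -0.2702  0.2112] need dx,dy,dz mm [159.2   2.   -9. ] rot [ 0.0017  0.0009 -0.0008] F [-0.4  0.6 -0.6] op 0.162 t 17.5
```

View pics/k.png

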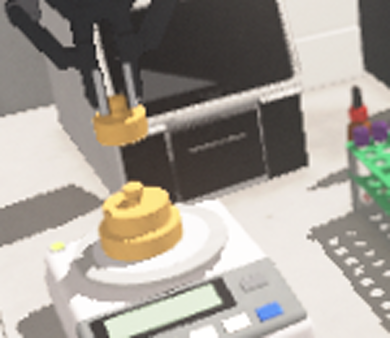

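The medium weight is up, but the large one left on the pan at (140,215) looks askew. I'll look at it after placing this one.

```bash
python3 -m handwheel '[{"dx":0.02,"dy":0.002,"dz":-0.009,"rx":0,"ry":0,"rz":0,"fingers":1},{"dx":0.04,"dy":0,"dz":0,"rx":0,"ry":0,"rz":0,"fingers":1},{"dx":0.04,"dy":0,"dz":0,"rx":0,"ry":0,"rz":0,"fingers":1},{"dx":0.02,"dy":0,"dz":0,"rx":0,"ry":0,"rz":0,"fingers":1},{"dx":0.005,"dy":0,"dz":0,"rx":0,"ry":0,"rz":0,"fingers":1},{"dx":0,"dy":0,"dz":0,"rx":0,"ry":0,"rz":0,"fingers":1},{"dx":0,"dy":0,"dz":0,"rx":0,"ry":0,"rz":0,"fingers":1},{"dx":0,"dy":0,"dz":0,"rx":0,"ry":0,"rz":0,"fingers":1}]' >/dev/null;python3 d.py .4545 -.2791 .0523
python3 - <<'E'
from h import *
c=read_camera("top");d=read_camera("scene")
a=cv2.resize(c["img"][175:225,125:175,::-1],(400,400),interpolation=cv2.INTER_CUBIC)
b=cv2.resize(d["img"][215:275,80:140,::-1],(400,400),interpolation=cv2.INTER_CUBIC)
cv2.imwrite("pics/l.png",np.hstack([a,b]))
E
```

```text
pos [ 0.4552 -0.281   0.0881] need dx,dy,dz mm [35.8  0.8  1.9] rot [ 0.0003 -0.0016  0.0017] F [ 0.2  0.1 -1.1] op 0.163 t 18.5
```

View pics/l.png

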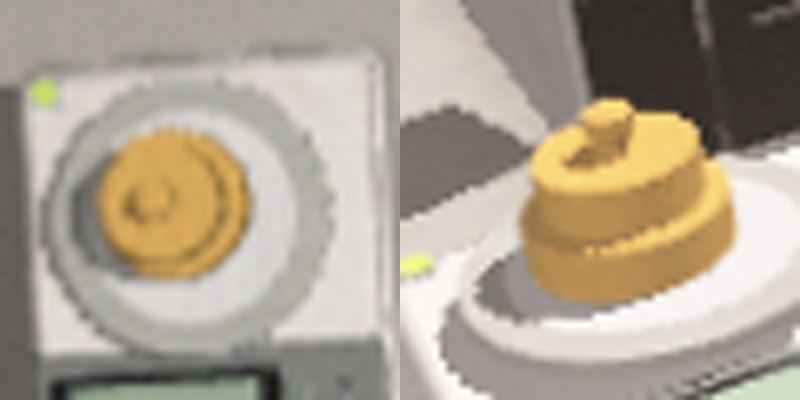

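A closer look shows the large weight level on the largest, slightly off-centre to +y. The dark patch is the knob's shadow. I go on seating the medium weight.

```bash
python3 -m handwheel '[{"dx":0.015,"dy":0.001,"dz":0.002,"rx":0,"ry":0,"rz":0,"fingers":1},{"dx":0.012,"dy":0,"dz":0,"rx":0,"ry":0,"rz":0,"fingers":1},{"dx":0.005,"dy":0,"dz":0,"rx":0,"ry":0,"rz":0,"fingers":1},{"dx":0.001,"dy":0,"dz":0,"rx":0,"ry":0,"rz":0,"fingers":1},{"dx":0,"dy":0,"dz":0,"rx":0,"ry":0,"rz":0,"fingers":1},{"dx":0,"dy":0,"dz":0,"rx":0,"ry":0,"rz":0,"fingers":1},{"dx":0,"dy":0,"dz":0,"rx":0,"ry":0,"rz":0,"fingers":1}]' >/dev/null;python3 d.py .4545 -.2791 .0523;python3 -m handwheel '[{"dx":0.001,"dy":0,"dz":0,"rx":0,"ry":0,"rz":0,"fingers":1},{"dx":0,"dy":0,"dz":0,"rx":0,"ry":0,"rz":0,"fingers":1},{"dx":0,"dy":0,"dz":0,"rx":0,"ry":0,"rz":0,"fingers":1}]' >/dev/null;python3 d.py .4545 -.2791 .0523
```

```text
pos [ 0.4538 -0.2787  0.0542] need dx,dy,dz mm [ 1.9 -0.7 -0.4] rot [ 0.0003 -0.0005  0.0005] F [-0.9  0.2 -0.6] op 0.163 t 19.475
pos [ 0.4535 -0.2785  0.0528] need dx,dy,dz mm [ 0.5 -1.  -0.6] rot [ 0.0002  0.0001 -0.0001] F [ 0.2 -1.1 -1. ] op 0.164 t 19.85
```

```bash
for i in 1 2; do python3 -m handwheel '[{"dx":0.0008,"dy":0,"dz":0,"rx":0,"ry":0,"rz":0,"fingers":1},{"dx":0,"dy":0,"dz":0,"rx":0,"ry":0,"rz":0,"fingers":1},{"dx":0,"dy":0,"dz":0,"rx":0,"ry":0,"rz":0,"fingers":1}]' >/dev/null;python3 d.py .4545 -.2791 .0523; done
```

```text
pos [ 0.4536 -0.2786  0.0523] need dx,dy,dz mm [ 0.  -0.9 -0.5] rot [ 0.0002 -0.0001  0.0001] F [-1.2  0.1  2.7] op 0.169 t 20.225
pos [ 0.4537 -0.2786  0.0523] need dx,dy,dz mm [-0.  -0.8 -0.5] rot [ 0.0004  0.0002 -0.0004] F [-2.2  2.3  7.4] op 0.165 t 20.6
```

```bash
python3 -m handwheel '[{"dx":0,"dy":0,"dz":0,"rx":0,"ry":0,"rz":0,"fingers":0.3},{"dx":0,"dy":0,"dz":0,"rx":0,"ry":0,"rz":0,"fingers":0.3},{"dx":0,"dy":0,"dz":0,"rx":0,"ry":0,"rz":0,"fingers":0.3},{"dx":-0.02,"dy":0,"dz":0,"rx":0,"ry":0,"rz":0,"fingers":0.3},{"dx":-0.04,"dy":0,"dz":0,"rx":0,"ry":0,"rz":0,"fingers":0.3},{"dx":-0.04,"dy":0,"dz":0,"rx":0,"ry":0,"rz":0,"fingers":0.3},{"dx":-0.04,"dy":0,"dz":0.01,"rx":0,"ry":0,"rz":0,"fingers":0.3},{"dx":-0.01,"dy":-0.005,"dz":0.05,"rx":0,"ry":0,"rz":0,"fingers":0.3},{"dx":0,"dy":-0.01,"dz":0.06,"rx":0,"ry":0,"rz":0,"fingers":0.3},{"dx":0,"dy":-0.01,"dz":0.06,"rx":0,"ry":0,"rz":0,"fingers":0.3},{"dx":0,"dy":-0.01,"dz":0.06,"rx":0,"ry":0,"rz":0,"fingers":0.3},{"dx":0,"dy":-0.01,"dz":0.06,"rx":0,"ry":0,"rz":0,"fingers":0.3}]' 
cat > chk.py <<'E'
from h import *
import sys
n=int(sys.argv[1]) # weights left
parts=[(D[n-1],.054+.018*n,.072+.018*n),(.016,.072+.018*n,.086+.018*n)]
for q in("top","scene"):
    c=read_camera(q); b=brass(c)
    m=near(c,b,.555,.344,.09,22 if q=="top" else 45)
    r=fit(c,m,stack(n),[.552,.341]); x,y=r.x; print(q,"stack",r.x.round(4),r.fun.round(1),m.sum())
    if n>1:  # free top weight
        mm=m.astype(np.float32)
        low=lambda p:[(D[i],.072+.018*i,.090+.018*i) for i in range(n-1)]
        f=lambda p:np.abs(np.maximum(render(c,p[0],p[1],low(p)),render(c,p[2],p[3],parts))-mm).sum()
        s0=np.array([x,y,x,y]); o=minimize(f,s0,method="Nelder-Mead",options=dict(initial_simplex=np.vstack([s0,s0+.008*np.eye(4)]),xatol=2e-4)); print("  low/top",o.x.round(4),round(o.fun,1))
    if q=="top":
        for (k,(cx,cy,_)),d in list(zip(C.items(),D[::-1]))[:4-n]:
            m=near(c,b,cx,cy,.02,16); r=fit(c,m,[(d,.008,.026),(.016,.026,.04)],[cx,cy]); print(k,r.x.round(4),r.fun.round(1),m.sum())
            u=(hsv(c)[...,0]>100)
    h,w=(50,60); cv2.imwrite("pics/chk%d%s.png"%(n,q),c["img"][:,:,::-1])
E
python3 chk.py 2;  python3 d.py .555 .344 .134
```

```text
time: 22.1
eef_pos: [0.4985, 0.0234, 0.2013]
tcp_rot: [0.5, -0.5, -0.5, -0.5]
contact_force: [0.8, 0.1, -0.4]
opening: 0.351
top stack [0.5542 0.3429] 25.4 279
  low/top [0.5541 0.343  0.5546 0.3413] 25.4
small [ 0.5408 -0.3751] 11.6 45
medium [ 0.454  -0.2807] 12.8 99
scene stack [0.5554 0.3426] 44.3 753
  low/top [0.5565 0.3429 0.5536 0.3425] 39.4
pos [0.4984 0.0264 0.2011] need dx,dy,dz mm [ 67.6 -58.8 317. ] rot [0.0071 0.0016 0.0002] F [-0.3 -1.1  0.1] op 0.348 t 22.2
```

```bash
python3 -m handwheel '[{"dx":0,"dy":-0.01,"dz":0.058,"rx":0,"ry":0,"rz":0,"fingers":0.3},{"dx":0,"dy":-0.011,"dz":0.06,"rx":0,"ry":0,"rz":0,"fingers":0.3},{"dx":0,"dy":-0.011,"dz":0.06,"rx":0,"ry":0,"rz":0,"fingers":0.3},{"dx":0,"dy":-0.011,"dz":0.06,"rx":0,"ry":0,"rz":0,"fingers":0.3},{"dx":0,"dy":-0.01,"dz":0.05,"rx":0,"ry":0,"rz":0,"fingers":0.3},{"dx":0.01,"dy":0,"dz":0.014,"rx":0,"ry":0,"rz":0,"fingers":0.3},{"dx":0.02,"dy":0,"dz":0,"rx":0,"ry":0,"rz":0,"fingers":0.3},{"dx":0.01,"dy":0,"dz":0,"rx":0,"ry":0,"rz":0,"fingers":0.3},{"dx":0,"dy":0,"dz":0,"rx":0,"ry":0,"rz":0,"fingers":0.3},{"dx":0,"dy":0,"dz":0,"rx":0,"ry":0,"rz":0,"fingers":0.3},{"dx":0,"dy":0,"dz":0,"rx":0,"ry":0,"rz":0,"fingers":0.3}]' >/dev/null;  python3 d.py .555 .343 .134
```

```text
pos [0.552  0.3232 0.1622] need dx,dy,dz mm [28.3 -2.9 19.8] rot [-0.0005  0.0006  0.0016] F [-0.1  1.   0.7] op 0.348 t 23.575
```

```bash
python3 -m handwheel '[{"dx":0,"dy":-0.003,"dz":0.0195,"rx":0,"ry":0,"rz":0,"fingers":0.3},{"dx":0,"dy":0,"dz":0,"rx":0,"ry":0,"rz":0,"fingers":0.3},{"dx":0,"dy":0,"dz":0,"rx":0,"ry":0,"rz":0,"fingers":0.3},{"dx":0,"dy":0,"dz":0,"rx":0,"ry":0,"rz":0,"fingers":0.3}]' >/dev/null;  python3 d.py .555 .343 .134; python3 -m handwheel '[{"dx":0.008,"dy":0,"dz":0,"rx":0,"ry":0,"rz":0,"fingers":0.3},{"dx":0.01,"dy":0,"dz":0,"rx":0,"ry":0,"rz":0,"fingers":0.3},{"dx":0.008,"dy":0,"dz":0,"rx":0,"ry":0,"rz":0,"fingers":0.3},{"dx":0.001,"dy":0,"dz":0,"rx":0,"ry":0,"rz":0,"fingers":0.3},{"dx":0,"dy":0,"dz":0,"rx":0,"ry":0,"rz":0,"fingers":0.3},{"dx":0,"dy":0,"dz":0,"rx":0,"ry":0,"rz":0,"fingers":0.3},{"dx":0,"dy":0,"dz":0,"rx":0,"ry":0,"rz":0,"fingers":0.3}]' >/dev/null;  python3 d.py .555 .343 .134
```

```text
pos [0.5543 0.343  0.1611] need dx,dy,dz mm [27.1 -0.7 -0. ] rot [ 0.0004 -0.0002 -0.0003] F [-0.3 -0.7  0.1] op 0.35 t 24.075
pos [0.5547 0.3431 0.1347] need dx,dy,dz mm [ 0.7 -0.3 -0.1] rot [0.0002 0.0003 0.0007] F [-1.   0.6  0.2] op 0.352 t 24.95
```

```bash
python3 -m handwheel '[{"dx":0,"dy":0,"dz":0,"rx":0,"ry":0,"rz":0,"fingers":1},{"dx":0,"dy":0,"dz":0,"rx":0,"ry":0,"rz":0,"fingers":1},{"dx":0,"dy":0,"dz":0,"rx":0,"ry":0,"rz":0,"fingers":1},{"dx":0,"dy":0,"dz":0,"rx":0,"ry":0,"rz":0,"fingers":1},{"dx":-0.01,"dy":0,"dz":0,"rx":0,"ry":0,"rz":0,"fingers":1},{"dx":-0.015,"dy":0,"dz":0,"rx":0,"ry":0,"rz":0,"fingers":1},{"dx":-0.025,"dy":0,"dz":0,"rx":0,"ry":0,"rz":0,"fingers":1},{"dx":-0.03,"dy":0,"dz":0,"rx":0,"ry":0,"rz":0,"fingers":1},{"dx":0,"dy":0,"dz":0,"rx":0,"ry":0,"rz":0,"fingers":1},{"dx":0,"dy":0,"dz":0,"rx":0,"ry":0,"rz":0,"fingers":1}]' 50;python3 - <<'E'
from h import *
c=read_camera("scene"); cv2.imwrite("pics/m.png",cv2.resize(c["img"][160:290,60:210,::-1],None,fx=3.5,fy=3.5,interpolation=cv2.INTER_CUBIC))
E
python3 d.py .5562 -.1854 .0527
```

```text
time: 26.2
eef_pos: [0.5539, 0.3427, 0.2132]
tcp_rot: [-0.5, 0.5, 0.5, 0.499]
contact_force: [-1.2, -0.0, -2.8]
opening: 0.153
pos [0.5536 0.3426 0.2124] need dx,dy,dz mm [ 160.3   -3.  -527.8] rot [ 0.0002 -0.0012 -0.0028] F [ 0.1  0.8 -2.9] op 0.155 t 26.25
```

View pics/m.png

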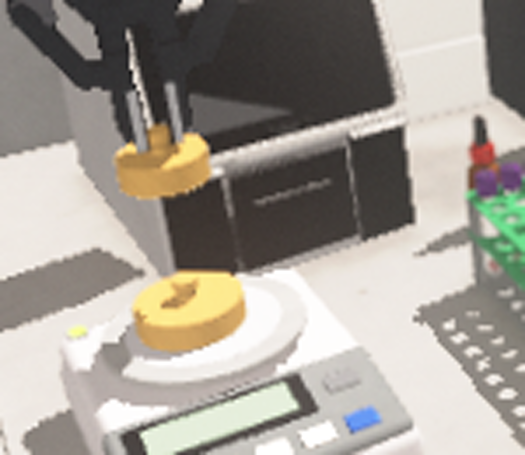

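The large weight is held upright at (162,165), and only the largest is left on the pan. Now I carry it across.

```bash
python3 -m handwheel '[{"dx":0,"dy":0,"dz":-0.03,"rx":0,"ry":0,"rz":0,"fingers":1},{"dx":0,"dy":0,"dz":-0.05,"rx":0,"ry":0,"rz":0,"fingers":1},{"dx":0,"dy":0,"dz":-0.055,"rx":0,"ry":0,"rz":0,"fingers":1},{"dx":0,"dy":0,"dz":-0.055,"rx":0,"ry":0,"rz":0,"fingers":1},{"dx":0,"dy":0,"dz":-0.055,"rx":0,"ry":0,"rz":0,"fingers":1},{"dx":0,"dy":0,"dz":-0.055,"rx":0,"ry":0,"rz":0,"fingers":1},{"dx":0,"dy":0,"dz":-0.055,"rx":0,"ry":0,"rz":0,"fingers":1},{"dx":0,"dy":-0.001,"dz":-0.055,"rx":0,"ry":0,"rz":0,"fingers":1},{"dx":0,"dy":-0.001,"dz":-0.055,"rx":0,"ry":0,"rz":0,"fingers":1},{"dx":0,"dy":-0.001,"dz":-0.045,"rx":0,"ry":0,"rz":0,"fingers":1},{"dx":0,"dy":0,"dz":-0.015,"rx":0,"ry":0,"rz":0,"fingers":1},{"dx":0,"dy":0,"dz":0,"rx":0,"ry":0,"rz":0,"fingers":1}]'; python3 -m handwheel '[{"dx":0,"dy":0,"dz":0,"rx":0,"ry":0,"rz":0,"fingers":1},{"dx":0,"dy":0,"dz":0,"rx":0,"ry":0,"rz":0,"fingers":1},{"dx":0,"dy":0,"dz":0,"rx":0,"ry":0,"rz":0,"fingers":1}]' >/dev/null;  python3 d.py .5562 -.1854 .0527
```

```text
time: 27.75
eef_pos: [0.5569, -0.1821, 0.2128]
tcp_rot: [-0.499, 0.5, 0.501, 0.5]
contact_force: [-0.2, 0.4, -1.8]
opening: 0.154
pos [ 0.5577 -0.181   0.2143] need dx,dy,dz mm [161.6   1.5  -4.5] rot [0.0017 0.0001 0.0001] F [-0.1 -0.4 -1.7] op 0.15 t 28.125
```

```bash
python3 -m handwheel '[{"dx":0.02,"dy":0.001,"dz":-0.0045,"rx":0,"ry":0,"rz":0,"fingers":1},{"dx":0.04,"dy":0,"dz":0,"rx":0,"ry":0,"rz":0,"fingers":1},{"dx":0.04,"dy":0,"dz":0,"rx":0,"ry":0,"rz":0,"fingers":1},{"dx":0.02,"dy":0,"dz":0,"rx":0,"ry":0,"rz":0,"fingers":1},{"dx":0.005,"dy":0,"dz":0,"rx":0,"ry":0,"rz":0,"fingers":1},{"dx":0,"dy":0,"dz":0,"rx":0,"ry":0,"rz":0,"fingers":1},{"dx":0,"dy":0,"dz":0,"rx":0,"ry":0,"rz":0,"fingers":1},{"dx":0,"dy":0,"dz":0,"rx":0,"ry":0,"rz":0,"fingers":1}]' >/dev/null; python3 d.py .5562 -.1854 .0527; python3 -m handwheel '[{"dx":0.015,"dy":0.0005,"dz":0.001,"rx":0,"ry":0,"rz":0,"fingers":1},{"dx":0.01,"dy":0,"dz":0,"rx":0,"ry":0,"rz":0,"fingers":1},{"dx":0.005,"dy":0,"dz":0,"rx":0,"ry":0,"rz":0,"fingers":1},{"dx":0.001,"dy":0,"dz":0,"rx":0,"ry":0,"rz":0,"fingers":1},{"dx":0,"dy":0,"dz":0,"rx":0,"ry":0,"rz":0,"fingers":1},{"dx":0,"dy":0,"dz":0,"rx":0,"ry":0,"rz":0,"fingers":1},{"dx":0,"dy":0,"dz":0,"rx":0,"ry":0,"rz":0,"fingers":1}]' >/dev/null; python3 d.py .5562 -.1854 .0527
```

```text
pos [ 0.5574 -0.1869  0.0907] need dx,dy,dz mm [38.   1.3  1.6] rot [ 0.0003 -0.0013  0.0024] F [ 0.3 -0.4 -0.7] op 0.15 t 29.125
pos [ 0.5563 -0.1856  0.0586] need dx,dy,dz mm [5.9 0.1 0.2] rot [ 0.0002 -0.0003  0.0006] F [ 0.1 -0.2 -1.7] op 0.152 t 30.0
```

```bash
python3 -m handwheel '[{"dx":0.002,"dy":0,"dz":0,"rx":0,"ry":0,"rz":0,"fingers":1},{"dx":0.002,"dy":0,"dz":0,"rx":0,"ry":0,"rz":0,"fingers":1},{"dx":0.001,"dy":0,"dz":0,"rx":0,"ry":0,"rz":0,"fingers":1},{"dx":0,"dy":0,"dz":0,"rx":0,"ry":0,"rz":0,"fingers":1},{"dx":0,"dy":0,"dz":0,"rx":0,"ry":0,"rz":0,"fingers":1}]' >/dev/null; for i in 1 2; do  python3 d.py .5562 -.1854 .0527; python3 -m handwheel '[{"dx":0.0008,"dy":0,"dz":0,"rx":0,"ry":0,"rz":0,"fingers":1},{"dx":0,"dy":0,"dz":0,"rx":0,"ry":0,"rz":0,"fingers":1},{"dx":0,"dy":0,"dz":0,"rx":0,"ry":0,"rz":0,"fingers":1}]' >/dev/null; done;python3 d.py .5562 -.1854 .0527
```

```text
pos [ 0.5561 -0.1855  0.0532] need dx,dy,dz mm [ 0.5 -0.1  0.1] rot [0.0002 0.     0.    ] F [-0.2  0.2 -2.4] op 0.152 t 30.625
pos [ 0.5562 -0.1856  0.0528] need dx,dy,dz mm [ 0.1 -0.   0.2] rot [ 0.0002 -0.0002  0.0002] F [-0.7 -0.2  0.8] op 0.153 t 31.0
pos [ 0.5562 -0.1856  0.0528] need dx,dy,dz mm [0.1 0.  0.2] rot [ 0.0003 -0.0001 -0.0002] F [-4.2  0.5  6.2] op 0.156 t 31.375
```

```bash
python3 -m handwheel '[{"dx":0,"dy":0,"dz":0,"rx":0,"ry":0,"rz":0,"fingers":0.3},{"dx":0,"dy":0,"dz":0,"rx":0,"ry":0,"rz":0,"fingers":0.3},{"dx":0,"dy":0,"dz":0,"rx":0,"ry":0,"rz":0,"fingers":0.3},{"dx":-0.02,"dy":0,"dz":0,"rx":0,"ry":0,"rz":0,"fingers":0.3},{"dx":-0.04,"dy":0,"dz":0,"rx":0,"ry":0,"rz":0,"fingers":0.3},{"dx":-0.04,"dy":0,"dz":0,"rx":0,"ry":0,"rz":0,"fingers":0.3},{"dx":-0.04,"dy":0,"dz":0.01,"rx":0,"ry":0,"rz":0,"fingers":0.3},{"dx":-0.01,"dy":0,"dz":0.05,"rx":0,"ry":0,"rz":0,"fingers":0.3},{"dx":0,"dy":0,"dz":0.06,"rx":0,"ry":0,"rz":0,"fingers":0.3},{"dx":0,"dy":0,"dz":0.06,"rx":0,"ry":0,"rz":0,"fingers":0.3},{"dx":0,"dy":0,"dz":0.06,"rx":0,"ry":0,"rz":0,"fingers":0.3},{"dx":0,"dy":0,"dz":0.06,"rx":0,"ry":0,"rz":0,"fingers":0.3}]' 
python3 chk.py 1;  python3 d.py .555 .343 .116
python3 - <<'E'
import cv2,numpy as np
t=cv2.imread("pics/chk1top.png");s=cv2.imread("pics/chk1scene.png")
f=lambda a:cv2.resize(a,(390,390),interpolation=cv2.INTER_CUBIC)
cv2.imwrite("pics/n.png",np.hstack([f(s[225:275,85:135]),f(t[160:240,265:345+20])]))
E
```

```text
time: 32.88
eef_pos: [0.5561, 0.1164, 0.2036]
tcp_rot: [-0.501, 0.499, 0.499, 0.501]
contact_force: [1.0, -0.6, 1.0]
opening: 0.347
top stack [0.5545 0.3434] 24.4 280
small [ 0.5408 -0.3751] 11.6 45
medium [ 0.4545 -0.2804] 13.9 98
large [ 0.5576 -0.1866] 17.0 161
scene stack [0.5544 0.3427] 48.2 588
pos [0.5555 0.1195 0.2034] need dx,dy,dz mm [ 87.8  -0.8 223.3] rot [0.0067 0.0017 0.0021] F [ 0.3  0.2 -0. ] op 0.352 t 32.975
```

View pics/n.png

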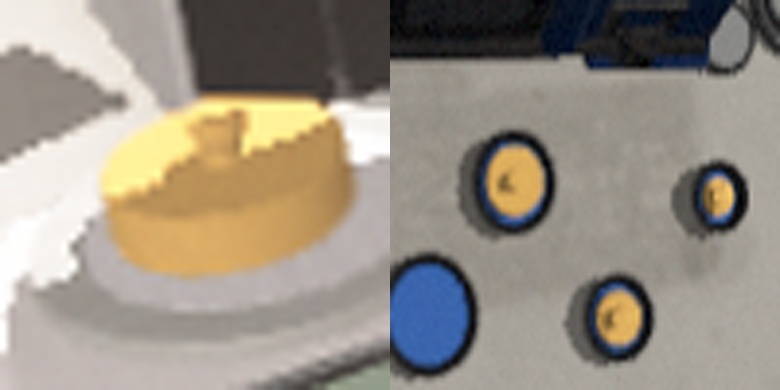

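The three weights in their cases look centred, at (515,182), (717,200) and (618,318). The largest is flat on the pan with its knob upright. The clock is at 33 s.

```bash
python3 -m handwheel '[{"dx":0,"dy":0,"dz":0.05,"rx":0.006,"ry":0,"rz":0,"fingers":0.3},{"dx":0,"dy":0,"dz":0.06,"rx":0,"ry":0,"rz":0,"fingers":0.3},{"dx":0,"dy":0,"dz":0.06,"rx":0,"ry":0,"rz":0,"fingers":0.3},{"dx":0.02,"dy":0,"dz":0.04,"rx":0,"ry":0,"rz":0,"fingers":0.3},{"dx":0.02,"dy":0,"dz":0.013,"rx":0,"ry":0,"rz":0,"fingers":0.3},{"dx":0.02,"dy":0,"dz":0,"rx":0,"ry":0,"rz":0,"fingers":0.3},{"dx":0,"dy":0,"dz":0,"rx":0,"ry":0,"rz":0,"fingers":0.3},{"dx":0,"dy":0,"dz":0,"rx":0,"ry":0,"rz":0,"fingers":0.3},{"dx":0,"dy":0,"dz":0,"rx":0,"ry":0,"rz":0,"fingers":0.3},{"dx":0,"dy":0,"dz":0,"rx":0,"ry":0,"rz":0,"fingers":0.3}]' >/dev/null;  python3 d.py .5545 .343 .116
```

```text
pos [0.5576 0.3373 0.1427] need dx,dy,dz mm [26.7  3.2  5.7] rot [-0.0064  0.0006  0.0016] F [0.1 0.3 0.4] op 0.352 t 34.225
```

```bash
python3 -m handwheel '[{"dx":0,"dy":0.003,"dz":0.0055,"rx":-0.006,"ry":0,"rz":0,"fingers":0.3},{"dx":0,"dy":0,"dz":0,"rx":0,"ry":0,"rz":0,"fingers":0.3},{"dx":0,"dy":0,"dz":0,"rx":0,"ry":0,"rz":0,"fingers":0.3},{"dx":0,"dy":0,"dz":0,"rx":0,"ry":0,"rz":0,"fingers":0.3}]' >/dev/null;  python3 d.py .5545 .343 .116; python3 -m handwheel '[{"dx":0.008,"dy":0,"dz":0,"rx":0,"ry":0,"rz":0,"fingers":0.3},{"dx":0.01,"dy":0,"dz":0,"rx":0,"ry":0,"rz":0,"fingers":0.3},{"dx":0.007,"dy":0,"dz":0,"rx":0,"ry":0,"rz":0,"fingers":0.3},{"dx":0.001,"dy":0,"dz":0,"rx":0,"ry":0,"rz":0,"fingers":0.3},{"dx":0,"dy":0,"dz":0,"rx":0,"ry":0,"rz":0,"fingers":0.3},{"dx":0,"dy":0,"dz":0,"rx":0,"ry":0,"rz":0,"fingers":0.3},{"dx":0,"dy":0,"dz":0,"rx":0,"ry":0,"rz":0,"fingers":0.3}]' >/dev/null;  python3 d.py .5545 .343 .116
```

```text
pos [0.554  0.3431 0.1416] need dx,dy,dz mm [25.6 -0.5 -0. ] rot [ 0.0003 -0.0001 -0.0001] F [0.1 0.2 0.2] op 0.35 t 34.725
pos [0.5543 0.3431 0.1161] need dx,dy,dz mm [ 0.1 -0.2 -0.1] rot [0.0002 0.0003 0.0007] F [ 0.8 -0.  -0.1] op 0.353 t 35.6
```

```bash
python3 -m handwheel '[{"dx":0,"dy":0,"dz":0,"rx":0,"ry":0,"rz":0,"fingers":1},{"dx":0,"dy":0,"dz":0,"rx":0,"ry":0,"rz":0,"fingers":1},{"dx":0,"dy":0,"dz":0,"rx":0,"ry":0,"rz":0,"fingers":1},{"dx":0,"dy":0,"dz":0,"rx":0,"ry":0,"rz":0,"fingers":1},{"dx":-0.01,"dy":0,"dz":0,"rx":0,"ry":0,"rz":0,"fingers":1},{"dx":-0.02,"dy":0,"dz":0,"rx":0,"ry":0,"rz":0,"fingers":1},{"dx":-0.03,"dy":0,"dz":0,"rx":0,"ry":0,"rz":0,"fingers":1},{"dx":-0.03,"dy":0,"dz":0,"rx":0,"ry":0,"rz":0,"fingers":1},{"dx":-0.01,"dy":0,"dz":0,"rx":0,"ry":0,"rz":0,"fingers":1},{"dx":0,"dy":0,"dz":0,"rx":0,"ry":0,"rz":0,"fingers":1},{"dx":0,"dy":0,"dz":0,"rx":0,"ry":0,"rz":0,"fingers":1}]' 80;python3 - <<'E'
from h import *
c=read_camera("scene"); cv2.imwrite("pics/o.png",cv2.resize(c["img"][160:290,60:210,::-1],None,fx=2.5,fy=2.5,interpolation=cv2.INTER_CUBIC))
E
python3 d.py .4606 -.104 .0521
```

```text
time: 36.98
eef_pos: [0.553, 0.3426, 0.2135]
tcp_rot: [-0.5, 0.501, 0.501, 0.499]
contact_force: [0.5, 0.1, -5.2]
opening: 0.139
pos [0.553  0.3426 0.2134] need dx,dy,dz mm [ 162.3   91.9 -446.3] rot [ 0.0002 -0.0015 -0.0035] F [ 0.1  0.6 -5.6] op 0.137 t 37.025
```

View pics/o.png

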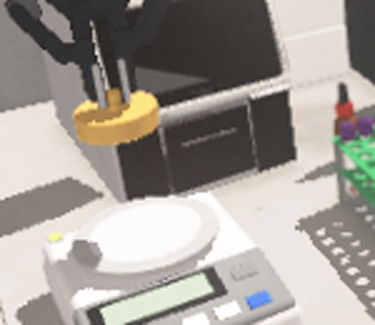

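The largest weight is held level at (117,115) and the pan is empty. I carry it to its case.

```bash
python3 -m handwheel '[{"dx":0,"dy":0.005,"dz":-0.025,"rx":0,"ry":0,"rz":0,"fingers":1},{"dx":0,"dy":0.01,"dz":-0.045,"rx":0,"ry":0,"rz":0,"fingers":1},{"dx":0,"dy":0.01,"dz":-0.05,"rx":0,"ry":0,"rz":0,"fingers":1},{"dx":0,"dy":0.01,"dz":-0.05,"rx":0,"ry":0,"rz":0,"fingers":1},{"dx":0,"dy":0.01,"dz":-0.05,"rx":0,"ry":0,"rz":0,"fingers":1},{"dx":0,"dy":0.01,"dz":-0.05,"rx":0,"ry":0,"rz":0,"fingers":1},{"dx":0,"dy":0.01,"dz":-0.05,"rx":0,"ry":0,"rz":0,"fingers":1},{"dx":0,"dy":0.01,"dz":-0.05,"rx":0,"ry":0,"rz":0,"fingers":1},{"dx":0,"dy":0.01,"dz":-0.045,"rx":0,"ry":0,"rz":0,"fingers":1},{"dx":0,"dy":0.005,"dz":-0.025,"rx":0,"ry":0,"rz":0,"fingers":1},{"dx":0,"dy":0.002,"dz":-0.01,"rx":0,"ry":0,"rz":0,"fingers":1},{"dx":0,"dy":0,"dz":0,"rx":0,"ry":0,"rz":0,"fingers":1}]'; python3 -m handwheel '[{"dx":0,"dy":0,"dz":0,"rx":0,"ry":0,"rz":0,"fingers":1},{"dx":0,"dy":0,"dz":0,"rx":0,"ry":0,"rz":0,"fingers":1},{"dx":0,"dy":0,"dz":0,"rx":0,"ry":0,"rz":0,"fingers":1},{"dx":0,"dy":0,"dz":0,"rx":0,"ry":0,"rz":0,"fingers":1}]' >/dev/null;  python3 d.py .4606 -.104 .0521
```

```text
time: 38.52
eef_pos: [0.4618, -0.1069, 0.2151]
tcp_rot: [-0.499, 0.5, 0.5, 0.5]
contact_force: [-0.4, -0.3, -5.1]
opening: 0.137
pos [ 0.4622 -0.1067  0.2157] need dx,dy,dz mm [163.6   1.6   2.7] rot [ 0.0008 -0.0001  0.0001] F [ 0.5  0.2 -5.2] op 0.137 t 39.025
```

```bash
python3 -m handwheel '[{"dx":0.02,"dy":0.001,"dz":0.002,"rx":0,"ry":0,"rz":0,"fingers":1},{"dx":0.04,"dy":0,"dz":0,"rx":0,"ry":0,"rz":0,"fingers":1},{"dx":0.04,"dy":0,"dz":0,"rx":0,"ry":0,"rz":0,"fingers":1},{"dx":0.02,"dy":0,"dz":0,"rx":0,"ry":0,"rz":0,"fingers":1},{"dx":0.005,"dy":0,"dz":0,"rx":0,"ry":0,"rz":0,"fingers":1},{"dx":0,"dy":0,"dz":0,"rx":0,"ry":0,"rz":0,"fingers":1},{"dx":0,"dy":0,"dz":0,"rx":0,"ry":0,"rz":0,"fingers":1},{"dx":0,"dy":0,"dz":0,"rx":0,"ry":0,"rz":0,"fingers":1}]' >/dev/null; python3 d.py .4606 -.104 .0521; python3 -m handwheel '[{"dx":0.015,"dy":0,"dz":0,"rx":0,"ry":0,"rz":0,"fingers":1},{"dx":0.01,"dy":0,"dz":0,"rx":0,"ry":0,"rz":0,"fingers":1},{"dx":0.005,"dy":0,"dz":0,"rx":0,"ry":0,"rz":0,"fingers":1},{"dx":0.001,"dy":0,"dz":0,"rx":0,"ry":0,"rz":0,"fingers":1},{"dx":0,"dy":0,"dz":0,"rx":0,"ry":0,"rz":0,"fingers":1},{"dx":0,"dy":0,"dz":0,"rx":0,"ry":0,"rz":0,"fingers":1},{"dx":0,"dy":0,"dz":0,"rx":0,"ry":0,"rz":0,"fingers":1}]' >/dev/null; python3 d.py .4606 -.104 .0521
```

```text
pos [ 0.4619 -0.1053  0.0918] need dx,dy,dz mm [39.7  1.4  1.4] rot [ 0.0003 -0.001   0.0022] F [-0.4 -0.2 -4.5] op 0.137 t 40.025
pos [ 0.4614 -0.1051  0.06  ] need dx,dy,dz mm [7.9 0.8 1.1] rot [ 0.0002 -0.0003  0.0007] F [ 0.2  0.4 -5.3] op 0.141 t 40.9
```

```bash
python3 -m handwheel '[{"dx":0.003,"dy":0.001,"dz":0.001,"rx":0,"ry":0,"rz":0,"fingers":1},{"dx":0.002,"dy":0,"dz":0,"rx":0,"ry":0,"rz":0,"fingers":1},{"dx":0.0015,"dy":0,"dz":0,"rx":0,"ry":0,"rz":0,"fingers":1},{"dx":0,"dy":0,"dz":0,"rx":0,"ry":0,"rz":0,"fingers":1},{"dx":0,"dy":0,"dz":0,"rx":0,"ry":0,"rz":0,"fingers":1}]' >/dev/null; for i in 1 2 3; do  python3 d.py .4606 -.104 .0521; python3 -m handwheel '[{"dx":0.0008,"dy":0,"dz":0,"rx":0,"ry":0,"rz":0,"fingers":1},{"dx":0,"dy":0,"dz":0,"rx":0,"ry":0,"rz":0,"fingers":1},{"dx":0,"dy":0,"dz":0,"rx":0,"ry":0,"rz":0,"fingers":1}]' >/dev/null; done;python3 d.py .4606 -.104 .0521
```

```text
pos [ 0.4602 -0.1041  0.0532] need dx,dy,dz mm [ 1.1 -0.4  0.1] rot [ 0.0001 -0.0001  0.0002] F [-0.4 -0.2 -4.9] op 0.136 t 41.525
pos [ 0.4601 -0.104   0.0524] need dx,dy,dz mm [ 0.3 -0.5  0. ] rot [ 0.0003 -0.0001  0.0001] F [ 0.3  0.  -5. ] op 0.134 t 41.9
pos [ 0.4602 -0.104   0.0522] need dx,dy,dz mm [ 0.1 -0.4  0. ] rot [ 0.0004  0.     -0.0004] F [-4.6  1.   5.9] op 0.135 t 42.275
pos [ 0.4602 -0.1041  0.0522] need dx,dy,dz mm [ 0.1 -0.4  0.1] rot [ 0.0006  0.0002 -0.0012] F [-6.7  2.1 10.5] op 0.137 t 42.65
```

Contact with the felt at the expected height. I release, back off and check.

```bash
python3 -m handwheel '[{"dx":-0.0005,"dy":0,"dz":0,"rx":0,"ry":0,"rz":0,"fingers":0.3},{"dx":0,"dy":0,"dz":0,"rx":0,"ry":0,"rz":0,"fingers":0.3},{"dx":0,"dy":0,"dz":0,"rx":0,"ry":0,"rz":0,"fingers":0.3},{"dx":-0.02,"dy":0,"dz":0,"rx":0,"ry":0,"rz":0,"fingers":0.3},{"dx":-0.04,"dy":0,"dz":0,"rx":0,"ry":0,"rz":0,"fingers":0.3},{"dx":-0.04,"dy":0,"dz":0,"rx":0,"ry":0,"rz":0,"fingers":0.3},{"dx":-0.04,"dy":0,"dz":0.01,"rx":0,"ry":0,"rz":0,"fingers":0.3},{"dx":-0.02,"dy":0,"dz":0.05,"rx":0,"ry":0,"rz":0,"fingers":0.3},{"dx":0,"dy":0,"dz":0.06,"rx":0,"ry":0,"rz":0,"fingers":0.3},{"dx":0,"dy":0,"dz":0.06,"rx":0,"ry":0,"rz":0,"fingers":0.3},{"dx":0,"dy":0,"dz":0.05,"rx":0,"ry":0,"rz":0,"fingers":0.3},{"dx":0,"dy":0,"dz":0,"rx":0,"ry":0,"rz":0,"fingers":0.3}]';python3 -m handwheel '[{"dx":0,"dy":0,"dz":0,"rx":0,"ry":0,"rz":0,"fingers":0.3},{"dx":0,"dy":0,"dz":0,"rx":0,"ry":0,"rz":0,"fingers":0.3},{"dx":0,"dy":0,"dz":0,"rx":0,"ry":0,"rz":0,"fingers":0.3}]'
python3 - <<'E'
from h import *
c=read_camera("top"); b=brass(c); h=hsv(c)
for (k,(x,y,dd)),d in zip(C.items(),D[::-1]):
    m=near(c,b,x,y,.02,20); r=fit(c,m,[(d,.008,.026),(.016,.026,.04)],[x,y])
    p,u,v=pts(c,m)
    # outer black rim + contents: everything dark or blue or brass
    allm=near(c,(blue(c)|b),x,y,.008,20); q=fit(c,allm,[(dd,.008,.008),(d,.008,.026)],[x,y])
    print(k,"weight",r.x.round(4),r.fun.round(1),m.sum(),"case interior",q.x.round(4),"disc top z",np.median(p[:,2]).round(3))
s=read_camera("scene"); f=lambda a,w,hh:cv2.resize(a[:,:,::-1],(w,hh),interpolation=cv2.INTER_CUBIC)
cv2.imwrite("pics/z.png",np.vstack([f(c["img"][155:245,230:370],700,300*90//60-150),f(s["img"][180:255,270:375],700,290)]))
E
```

```text
time: 44.15
eef_pos: [0.4596, 0.1288, 0.2111]
tcp_rot: [-0.501, 0.498, 0.501, 0.499]
contact_force: [0.9, -0.1, -0.1]
opening: 0.343
time: 44.52
eef_pos: [0.4603, 0.125, 0.2112]
tcp_rot: [-0.5, 0.5, 0.5, 0.5]
contact_force: [0.8, 0.0, 0.4]
opening: 0.348
small weight [ 0.5408 -0.3751] 11.6 45 case interior [ 0.5416 -0.3774] disc top z 0.032
medium weight [ 0.4545 -0.2804] 13.9 98 case interior [ 0.4551 -0.2794] disc top z 0.026
large weight [ 0.5576 -0.1868] 17.4 160 case interior [ 0.5562 -0.1871] disc top z 0.026
largest weight [ 0.4619 -0.1047] 23.5 253 case interior [ 0.4607 -0.1063] disc top z 0.025
```

View pics/z.png

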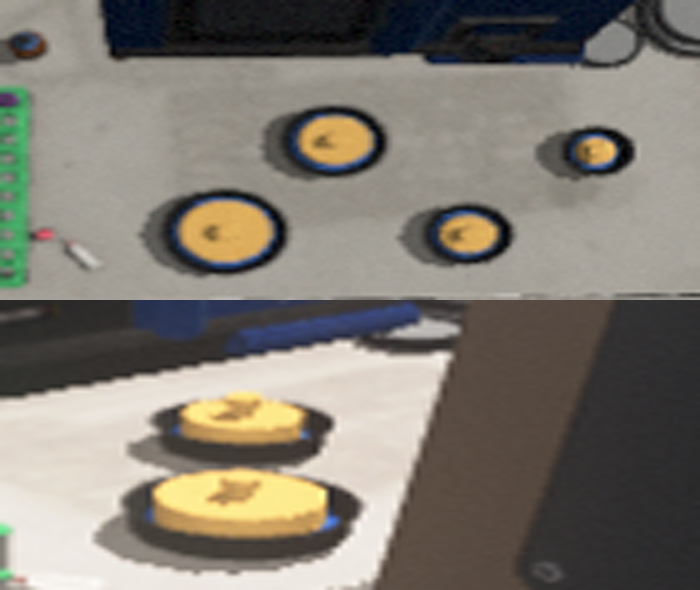

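All four are centred with blue felt around them, at (335,140), (597,152), (225,232) and (470,233) in the upper view. The median disc heights are about 26 mm, as they should be when seated. The small one reads 32 mm because its knob dominates the patch. I hand in.

```bash
python3 -c "
from plant import *
print(sign_off())"
```

```text
the job is handed in; nothing more can be done
None
```

All four weights are in their own cases. I took them off the pan from the top (28, 40, 52, 66 mm) and lowered each by its knob until it touched the felt (5–11 N). I then released them and backed the arm away. The job was handed in at about 44.6 s on the robot's clock; `sign_off()` gives no verdict.

- **Centring:** the last top view puts each weight within about 2.5 mm of its case centre, where 8 mm is allowed. That margin is about the accuracy of the camera calibration.
- **Height:** the measured disc tops are 25–26 mm above the bench for the three larger weights; 26 mm means seated. The 28 mm weight read 32 mm. I put that down to its knob filling much of the small patch. It had touched the felt at the expected tool height.
- **Tilt:** I judged uprightness only by eye. The two nearest cases look level in the side view; the arm hid the two smaller ones, which I saw only from above.
- **Bottle and balance:** I never moved low near the dropper bottle and it looked in place in the pictures, but I did not measure its position again. The force sensor showed no sign of pressing on the balance.

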